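# Snap the food box lid shut all round

## Robot

A 7-joint arm with a two-finger parallel gripper is mounted at the origin on the work surface. World frame = base frame: x ahead of the robot, y to its left, z up, the work surface at z = 0. Lengths are in mm, angles in rad, forces in N, time in s.
With the tool pointing down it reaches from about 425 to 875 mm from the base axis. Payload 4.7 kg.
Tool frame: the origin (TCP) lies between the finger pads; the fingertips stand 11 mm ahead of it and the grasp point (between the pads) lies 8 mm behind it; z points along the fingers, y is the line along which they close (so a half turn about z gives the same grasp; the last joint's range is limited). The gripper opens to 85 mm and grips with 20 to 120 N. Pads are 22 mm wide; open, the fingers measure 114 mm over their backs; the gripper's body (76 mm by 85 mm) begins 54 mm behind the grasp point. The pads swing forward as they close: fully open they stand 13 mm farther back than shut.
Start: joints at [-1.123, 0.321, -0.07, 1.45, 0.023, 1.371, -0.057], TCP at [273.237, 589.801, 242.349] pointing down, gripper open.
Joint ranges: [-2.86, 2.86], [-0.3, 2.09], [-1.38, 1.24], [0.06, 2.45], [-1.56, 4.7], [0.09, 2.05], [-2.69, 2.69]. Speed limits (rad/s): [2.57, 2.57, 3.14, 3.14, 3.14, 3.14, 3.14].

## Interface

Orientations are given as a rotation vector (axis times angle).
In Python, from cell import env gives the robot as it stands.
- The arm moves only by the tool send_rows, never from a script. Its argument "moves" is a list that holds one entry, the list of rows, each a list of 7 numbers: the finger opening in cm, from 0 to 8.54, then the shift along the tool's x, y, z in cm, then the turn, a rotation vector about the tool's x, y, z in degrees. A call has 1 to 10 rows; each row is the pose to reach, as a shift and turn from the pose commanded when the call began, along the tool's axes at that moment; what a row does not reach only later rows make up. A row lasts 1/8 s, in which the tool goes at most 62.5 mm and 10.7 degrees, less where a joint would pass 70% of its speed; a pose out of reach is approached as far as the arm can. A call with a gripper value outside its range is refused whole. The fingers move at their own pace and stop on an object; "force" is the grip in N (left out, the last holds). Time passes only in rows, so rows that repeat a pose let the fingers close. It gives the time, the measured TCP pose, the force, the opening and the grip force at its end, in the units of the state.
- env.read_state(): the state, without advancing time (a new reading comes with each control period).
- env.capture(name): name is "side" or "top" or "wrist"; returns a dict with "img" (400x640x3 uint8, red, green, blue), "K" (3x3 intrinsics, pixels), "R" (3x3) and "t" (3): a world point X has camera coordinates R X + t; the wrist camera has in their place "mount" (4x4, takes a point from camera to tool coordinates, whose origin is the TCP and whose axes are the flange's). Camera axes: x right, y down, z forward; pixel columns grow to the right and rows downward; lengths in mm; the calibration is good to about 2 mm. A picture is of the moment at which its call begins: read the wrist's pose just before it. There is no depth.
- env.job_done(): hands the job in; it is judged then, once.
The state is a dict: "t": time; "q": joint angles; "joint_vel": joint speeds; "tau": joint torques, N m; "position": TCP position; "tcp_rot": TCP orientation; "force": force on the tool from outside, world axes, zero at the start; "wrist_torque": the same for the moment, N m; "width": opening from 0.0 (shut) to 1.0 (fully open); "gripper_force": force on a finger pad.
Only numpy, scipy, OpenCV 4.12 (cv2) and the standard library are available. Lean on these libraries where they do the work, as an engineer would, in place of code of your own. Each camera call takes 0.05 s, during which the arm holds its last target. There are 200 camera calls.

## Task

Press the raised rim sections of the food box's blue lid down, one side after another, until all four have clicked shut flush with the lid's corners; do the side with the orange tab last, so the air can get out there. Only press with the fingers: do not pick up, tip or shift the box, and leave the other things on the tray where they are.

Things in the scene. Friction and masses are not known exactly. Their poses are not given: they have to be found in the camera images.
- tray: fixed wooden pull-out tray, 600 x 800 mm, floor 12 mm above the work surface, side lips 28 mm above the work surface; origin centre of the underside (on the work surface)
- food_box: loose clear food box, about 0.8 kg, with a blue snap-fit lid 176 (x) x 136 (y) mm; orange tab on the +x side, sticking out 16 mm more. Origin: centre of the underside, z up. Tops above the origin: recessed centre panel 56 mm, four fixed corner blocks (24 mm square) 62 mm, rim sections between the corners 72 mm open, 62 mm (flush with corners) shut. Pressed mid-section it does not tip
- tab_top (a point): centre of the top face of the lid's light blue rim section on the +x short side, the one with the orange pull tab and orange stripe; 84 mm long along the side, 22 mm wide; 57 mm (long sides) or 77 mm (short sides) out from the box's centre; moves straight down with the section. Axes: x level outward from the box, y along the side, z up
- rim_tab (a joint): how far that rim section (+x short side) is pressed down, in m: 0 open (sprung up), 0.010 shut against its stop. It resists with about 6 N at first, less as it goes down, and springs back up if let go before about 0.006; past that it snaps down by itself and stays shut
- left_top (a point): centre of the top face of the lid's light blue rim section on the +y long side; 124 mm long along the side, 22 mm wide; 57 mm (long sides) or 77 mm (short sides) out from the box's centre; moves straight down with the section. Axes: x level outward from the box, y along the side, z up
- rim_left (a joint): how far that rim section (+y long side) is pressed down, in m: 0 open (sprung up), 0.010 shut against its stop. It resists with about 6 N at first, less as it goes down, and springs back up if let go before about 0.006; past that it snaps down by itself and stays shut
- back_top (a point): centre of the top face of the lid's light blue rim section on the -x short side, opposite the orange tab; 84 mm long along the side, 22 mm wide; 57 mm (long sides) or 77 mm (short sides) out from the box's centre; moves straight down with the section. Axes: x level outward from the box, y along the side, z up
- rim_back (a joint): how far that rim section (-x short side) is pressed down, in m: 0 open (sprung up), 0.010 shut against its stop. It resists with about 6 N at first, less as it goes down, and springs back up if let go before about 0.006; past that it snaps down by itself and stays shut
- right_top (a point): centre of the top face of the lid's light blue rim section on the -y long side; 124 mm long along the side, 22 mm wide; 57 mm (long sides) or 77 mm (short sides) out from the box's centre; moves straight down with the section. Axes: x level outward from the box, y along the side, z up
- rim_right (a joint): how far that rim section (-y long side) is pressed down, in m: 0 open (sprung up), 0.010 shut against its stop. It resists with about 6 N at first, less as it goes down, and springs back up if let go before about 0.006; past that it snaps down by itself and stays shut
- tostonera: round mahogany tostonera (plantain press), two stacked discs 136 mm across, 36 mm high, with a flat handle reaching 128 mm from its centre; origin centre of the discs' underside; a bystander
- brush: basting brush lying flat: wooden stick handle, steel ferrule, red hard bristles; 200 mm long, 34 mm wide, 14 mm high; origin on its underside near the middle, x towards the bristles; a bystander
- ladle: stainless ladle lying on the tray, 285 mm long, bowl 80 mm across and 30 mm high, 90 mm along +x from the origin; handle towards -x; a bystander
- mug: blue enamel mug standing, 80 mm across, 80 mm high, handle on its +y side; origin centre of the underside; a bystander
- salt_jar: glass jar with steel cap, 56 mm across, 85 mm high; origin centre of the underside; a bystander
- bowl: small white bowl, 96 mm across, 42 mm high; origin centre of the underside; a bystander
There are look-alikes about, which are no part of the job. There is more than one size of the food_box; the job needs the smaller.

How it is judged (in metres and radians):
On the way, in this order (a step that is already met when the one before it is completed fails the run):
1. the three rim sections without the tab are shut while the orange-tab section is still open (value of joint each of rim_left, rim_back, rim_right above 0.008 m and value of joint rim_tab below 0.004 m), for 0.2 s.
2. the orange-tab section is shut too (value of joint each of rim_tab, rim_left, rim_back, rim_right above 0.008 m), for 0.2 s.
At the end, for the whole second after the job is handed in: all four rim sections are pressed down by more than 8 of their 10 mm, the orange-tab one having been shut last, and the food box stands upright and at rest within 30 mm of where it began (all of step 2 and distance of food_box from where it was at the start of the episode below 0.03 m and angle between food_box's own z axis and vertical below 0.06 rad and linear speed of food_box below 0.02 m/s); the robot touches nothing.
It fails at once if the food box is shifted or lifted by more than 30 mm (distance of food_box from where it was at the start of the episode above 0.03 m).
It fails at once if the food box is lifted off the tray (10 mm) (z of food_box in the frame of tray above 0.022 m).
It fails at once if the food box is tipped by more than 0.15 rad (angle between food_box's own z axis and vertical above 0.15 rad).
It fails at once if another thing on the tray is moved by more than 20 mm (distance of any of tostonera, brush, ladle, mug, salt_jar, bowl from where it was at the start of the episode above 0.02 m).
It also fails if it takes over 51 s, if anything falls off the work surface, if the arm or the gripper's body presses on something with over 40 N, if the wrist force passes 120 N, or if a joint passes its speed limit or range.

## Working session

There is one attempt and no reset: what is moved stays moved. The work goes in short steps, Python scripts to look and compute and a tool call to move; the robot and the scene stay as the last step left them, time stands still between calls to the robot, and variables do not carry over. Pictures are saved under pics/ and viewed, at most 10 in all, crops included, and the job is handed in when it is done.

Besides the shell and the picture viewer there is one more tool, called after "Emit:" as a command line: name --argument value ..., lists and objects as JSON in quotes. send_rows: Moves the arm, as the interface text tells. Its arguments: {"type":"object","properties":{"moves":{"type":"array"},"force":{"type":"number"}},"required":["moves"]}

```bash
mkdir -p pics; python3 - <<'E'
from cell import env
import cv2,numpy as np,pickle
s=env.read_state();print(s)
d={}
for n in("side","top"):
    c=env.capture(n);d[n]=c;cv2.imwrite(f"pics/{n}0.png",c["img"][:,:,::-1]);print(n,c["K"].tolist(),c["R"].tolist(),c["t"])
pickle.dump(d,open("c0.pkl","wb"))
E
```

```text
{'t': 0.0, 'q': array([-1.12291255,  0.32181133, -0.07010529,  1.45169625,  0.02258367,
        1.37077142, -0.05689911]), 'joint_vel': array([0.00028999, 0.00081619, 0.00140196, 0.00043316, 0.00136146,
       0.00057434, 0.00121727]), 'tau': array([-5.30442740e-04, -4.93556178e+01, -3.82209253e-01, -3.14338410e+01,
        1.30011124e-02,  1.11146097e-02,  2.40724330e-05]), 'position': array([273.00871938, 589.31549453, 241.22053171]), 'tcp_rot': array([-6.75910085e-01, -3.06767687e+00,  2.93629992e-03]), 'force': array([ 0.08613211, -1.17412436, -0.49824626]), 'wrist_torque': array([-0.01758797, -0.00896044, -0.05663508]), 'gripper_force': 0.0, 'width': 0.9987896812831006}
side [[435.6786722249515, 0.0, 318.7152266191187], [0.0, 435.6786722249515, 198.79050872962497], [0.0, 0.0, 1.0]] [[-0.9557688044153473, -0.29411572810683334, -0.0013895994549783046], [-0.15858161758577957, 0.5192999356366771, -0.8397496337668868], [0.24770519387032552, -0.8023861385442363, -0.5429720265370346]] [ 549.30771431   83.05684938 1426.28585806]
top [[462.04158437825356, 0.0, 319.34651921347637], [0.0, 462.04158437825356, 199.46916941970434], [0.0, 0.0, 1.0]] [[-0.005986352045741959, -0.9999808492095333, -0.0015699692243062722], [-0.9814136092988076, 0.006176333687997272, -0.1918050582890394], [0.19181108172436684, 0.00039257655984224044, -0.981431788160223]] [ 152.50753709  545.02893997 1402.60789659]
```

View pics/top0.png

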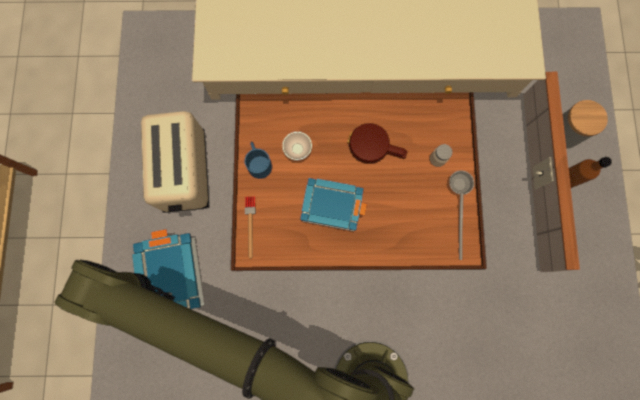

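View pics/side0.png

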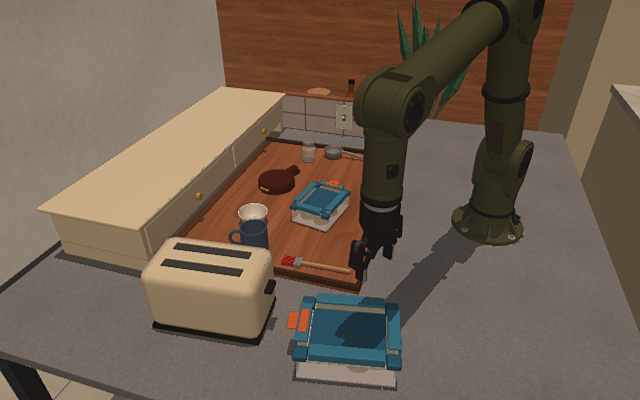

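The two candidates in the top view are the box on the tray at about (332,205) and the one on the bare surface at about (168,270). The tray one is smaller, stands on the tray, and has its orange tab at (361,209), so it fits the description. I'll measure it and confirm with a crop.

```bash
cat >h.py <<'E'
import numpy as np,cv2
def ray(c,uv,z):
    d=c["R"].T@np.linalg.inv(c["K"])@np.array([*uv,1.]);o=-c["R"].T@c["t"]
    return o+d*(z-o[2])/d[2]
def two(c1,u1,c2,u2):
    A=[];b=[]
    for c,u in((c1,u1),(c2,u2)):
        P=c["K"]@np.c_[c["R"],c["t"]]
        for k in(0,1): r=P[k]-u[k]*P[2];A.append(r[:3]);b.append(-r[3])
    x,res,*_=np.linalg.lstsq(np.array(A),np.array(b),rcond=None);return x
def masks(img,box):
    hsv=cv2.cvtColor(img,cv2.COLOR_RGB2HSV);m=np.zeros(img.shape[:2],np.uint8);x0,y0,x1,y1=box;m[y0:y1,x0:x1]=255
    return cv2.inRange(hsv,(90,100,60),(112,255,255))&m,cv2.inRange(hsv,(5,190,170),(16,255,255))&m
E
python3 - <<'E'
import pickle,cv2,numpy as np
from h import *
d=pickle.load(open("c0.pkl","rb"));R={}
for n,b in(("top",(290,165,385,245)),("side",(280,170,358,240))):
    c=d[n];m,o=masks(c["img"],b)
    cs,_=cv2.findContours(m,0,2);k=max(cs,key=cv2.contourArea)
    h=cv2.convexHull(np.vstack([q for q in cs if cv2.contourArea(q)>8]))
    print(n,cv2.contourArea(k),np.argwhere(o>0).mean(0)[::-1] if o.any() else None,o.sum()/255)
    r=cv2.minAreaRect(h);
    pts=np.array([ray(c,p[0],78)[:2] for p in h],np.float32);rr=cv2.minAreaRect(pts);print(" world rect@78",rr)
    if o.any():print(" tab",ray(c,np.argwhere(o>0).mean(0)[::-1],76))
    R[n]=cv2.approxPolyDP(h,3,True)[:,0].tolist();print(R[n])
a=cv2.resize(d["top"]["img"][165:245,290:385],None,fx=4,fy=4,interpolation=2);b=cv2.resize(d["side"]["img"][165:245,275:370],None,fx=4,fy=4,interpolation=2)
cv2.imwrite("pics/crop1.png",np.hstack([a,b])[:,:,::-1])
E
```

```text
top 1356.5 [360.72941176 208.08235294] 85.0
 world rect@78 ((528.9775390625, 111.4589614868164), (169.0243377685547, 132.96742248535156), 79.05411529541016)
 tab [513.5368725  21.5468695  76.       ]
[[361, 189], [354, 229], [301, 218], [309, 179]]
side 959.5 [332.54347826 182.76086957] 46.0
 world rect@78 ((532.2943725585938, 119.24016571044922), (199.55331420898438, 143.32676696777344), 79.21025085449219)
 tab [520.02315392  15.38000862  76.        ]
[[349, 191], [326, 219], [290, 206], [311, 183], [324, 181]]
```

View pics/crop1.png

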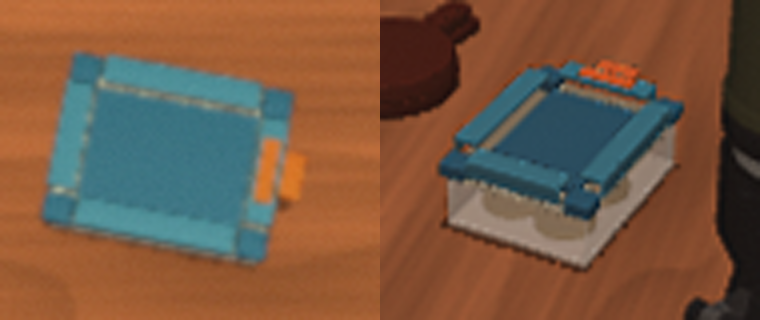

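The crop confirms the choice: small box on the tray, tab at right (about 361,208), all four sections raised. Before the first press I'll go above it with the fingers shut, triangulate the lid and take a close look.

Emit:
send_rows --moves '[[[0,-4.3,-3.3,0,0,0,-1.5],[0,-8.7,-6.5,0,0,0,-3],[0,-13,-9.8,0,0,0,-4.5],[0,-17.3,-13,0,0,0,-6],[0,-21.7,-16.3,0,0,0,-7.5],[0,-26,-19.6,0,0,0,-9],[0,-30.3,-22.8,0,0,0,-10.5],[0,-34.6,-26.1,0,0,0,-12],[0,-39,-29.3,0,0,0,-13.5],[0,-43.3,-32.6,0,0,0,-14.5]]]' --force 40

```text
t: 1.35
position: [529.5, 110.4, 242.1]
tcp_rot: [-0.282, -3.129, -0.0]
force: [0.8, 0.7, 0.7]
width: -0.002
gripper_force: 0.0
```

```bash
python3 - <<'E'
from cell import env
import pickle,cv2,numpy as np
from scipy.spatial.transform import Rotation as Ro
from h import *
s=env.read_state();c=env.capture("wrist");pickle.dump((s,c),open("w1.pkl","wb"))
print(s["t"],s["position"],s["tcp_rot"],s["width"],s["joint_vel"].round(3),c["mount"])
Rt=Ro.from_rotvec(s["tcp_rot"]).as_matrix();print(Rt.round(4))
cv2.imwrite("pics/w1.png",c["img"][:,:,::-1])
d=pickle.load(open("c0.pkl","rb"))
for a,b in(((309,179),(288,206)),((301,218),(322,215)),((354,229),(348,191)),((361,189),(315,182))):print(two(d["top"],a,d["side"],b))
E
```

```text
1.35 [529.51636267 110.36948979 242.1197039 ] [-2.82277846e-01 -3.12871566e+00 -1.95127785e-04] -0.0018746496366477017 [ 0.463  0.219  0.394 -0.213 -0.091  0.013  1.005] [[ 2.58931795e-04 -9.63395175e-01 -2.68085190e-01  6.78883532e+01]
 [ 9.99999960e-01  2.78894693e-04 -3.63840219e-05  7.69747892e-01]
 [ 1.09819728e-04 -2.68085170e-01  9.63395209e-01 -1.31359438e+02]
 [ 0.00000000e+00  0.00000000e+00  0.00000000e+00  1.00000000e+00]]
[[-9.839e-01  1.790e-01 -2.000e-04]
 [ 1.790e-01  9.839e-01  1.000e-04]
 [ 2.000e-04  1.000e-04 -1.000e+00]]
[614.90259532 182.5786154   66.37668966]
[491.61442946 207.40573318  72.92218605]
[453.41651669  43.77754202  70.58593961]
[578.40248922  19.34114595  70.24499467]
```

View pics/w1.png

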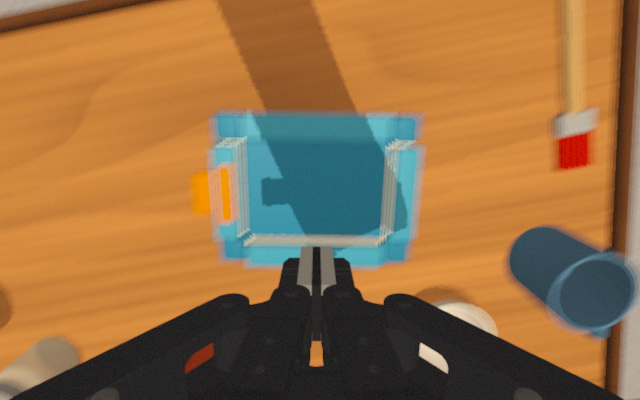

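The wrist view shows the lid aligned with the tool, tab at left (about 205,193), and some motion blur. I'll settle and measure from this view.

Emit:
send_rows --moves '[[[0,0,0,0,0,0,0],[0,0,0,0,0,0,0]]]'

```text
t: 1.65
position: [528.4, 113.4, 241.9]
tcp_rot: [-0.281, -3.128, -0.001]
force: [0.5, 0.6, 0.1]
width: 0.001
gripper_force: 0.0
```

```bash
cat >>h.py <<'E'
def wcam(s,c):
    from scipy.spatial.transform import Rotation as Ro
    T=np.eye(4);T[:3,:3]=Ro.from_rotvec(s["tcp_rot"]).as_matrix();T[:3,3]=s["position"]
    M=np.linalg.inv(T@c["mount"]);return dict(img=c["img"],K=c["K"],R=M[:3,:3],t=M[:3,3])
E
python3 - <<'E'
from cell import env
import pickle,cv2,numpy as np
from h import *
s=env.read_state();c=env.capture("wrist");pickle.dump((s,c),open("w2.pkl","wb"))
print(s["t"],s["position"],s["tcp_rot"],s["force"]);w=wcam(s,c)
hsv=cv2.cvtColor(c["img"],cv2.COLOR_RGB2HSV);mm=np.zeros(hsv.shape[:2],np.uint8);mm[95:290,180:450]=255
m=cv2.inRange(hsv,(88,90,50),(112,255,255))&mm
cs,_=cv2.findContours(m,0,2);h=cv2.convexHull(np.vstack([q for q in cs if cv2.contourArea(q)>30]))
for z in(74,84):
    print(z,cv2.minAreaRect(np.array([ray(w,p[0],z)[:2] for p in h],np.float32)))
print(cv2.approxPolyDP(h,4,True)[:,0].tolist())
o=cv2.inRange(hsv,(5,215,215),(20,255,255))&mm;cs,_=cv2.findContours(o,0,2)
for q in cs:
    if cv2.contourArea(q)>60:
        r=cv2.minAreaRect(q);print(r,ray(w,r[0],80))
im=c["img"].copy();cv2.drawContours(im,[h],-1,(255,0,0),1);cv2.imwrite("pics/w2.png",cv2.resize(im[90:290,170:450],None,fx=2.5,fy=2.5)[:,:,::-1])
# two-view height of corners: top vs wrist
d=pickle.load(open("c0.pkl","rb"))["top"]
P=cv2.approxPolyDP(h,4,True)[:,0]
for u in((309,179),(301,218),(354,229),(361,189)):
    X=ray(d,u,74);q=w["K"]@(w["R"]@X+w["t"]);q=q[:2]/q[2];p=P[np.argmin(((P-q)**2).sum(1))];print(two(d,u,w,p).round(1))
E
```

```text
1.65 [528.4303512  113.36173572 241.93028703] [-2.80750291e-01 -3.12796509e+00 -7.36127609e-04] [0.462628   0.55430585 0.09090396]
74 ((532.7167358398438, 114.25475311279297), (179.47886657714844, 138.66575622558594), 78.86451721191406)
84 ((530.35107421875, 114.6515884399414), (173.48355102539062, 134.03375244140625), 78.86451721191406)
[[215, 112], [420, 114], [422, 156], [408, 259], [349, 265], [225, 258], [218, 231]]
((204.4688720703125, 191.001953125), (41.23204803466797, 19.399646759033203), 86.42366790771484) [512.3590676   18.93536225  80.        ]
((226.90469360351562, 191.4747314453125), (55.95332336425781, 15.469816207885742), 86.42366790771484) [516.22173769  37.94198525  80.        ]
[602.3 181.5  92.5]
[480.6 205.1  94.4]
[449.2  43.3  73.5]
[573.6  20.6  82.1]
```

View pics/w2.png

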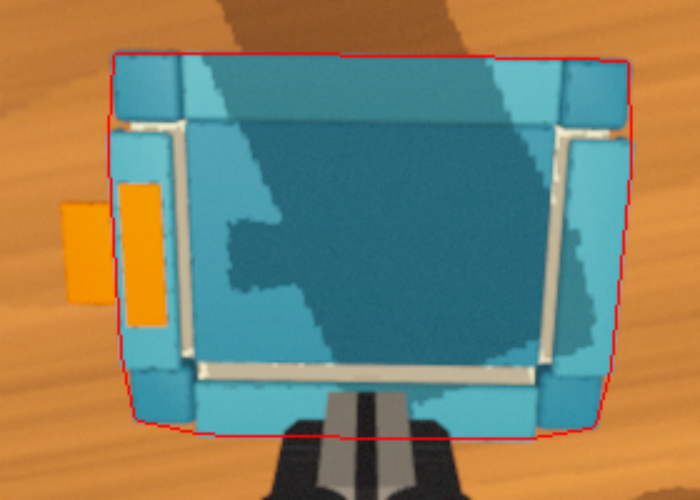

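The centre is about (531,114) and box x points about -101°. The tab stripe measured at (516,38) against a predicted (516,38.5), and heights come out at 73–94 mm where about 74–84 is expected. First press: the right section (-y long side), near (475,125).

Emit:
send_rows --moves '[[[0,5.5,0.2,2,0,0,0],[0,5.5,0.2,7,0,0,0],[0,5.5,0.2,11.5,0,0,0],[0,5.5,0.2,13.5,0,0,0],[0,5.5,0.2,14.2,0,0,0],[0,5.5,0.2,14.6,0,0,0],[0,5.5,0.2,15,0,0,0],[0,5.5,0.2,15.3,0,0,0],[0,5.5,0.2,15.5,0,0,0],[0,5.5,0.2,15.5,0,0,0]]]'

```text
t: 2.95
position: [475.3, 123.6, 87.1]
tcp_rot: [-0.284, -3.129, 0.0]
force: [0.1, -0.7, -0.1]
width: -0.004
gripper_force: 0.0
```

Emit:
send_rows --moves '[[[0,0,0,0.1,0,0,0],[0,0,0,0.2,0,0,0],[0,0,0,0.3,0,0,0],[0,0,0,0.3,0,0,0]]]'

```text
t: 3.45
position: [475.4, 123.8, 85.0]
tcp_rot: [-0.284, -3.129, -0.0]
force: [-3.2, -0.7, 6.2]
width: -0.001
gripper_force: 2.9
```

The right section hit its stop at TCP 85 with 6 N, so it is shut. Next is the back section.

Emit:
send_rows --moves '[[[0,0,0,-3,0,0,0],[0,-2.9,3.9,-3.5,0,0,0],[0,-5.8,7.7,-3.5,0,0,0],[0,-5.8,7.7,-2,0,0,0],[0,-5.8,7.7,-1.2,0,0,0],[0,-5.8,7.7,-0.8,0,0,0],[0,-5.8,7.7,-0.4,0,0,0],[0,-5.8,7.7,-0.1,0,0,0],[0,-5.8,7.7,0,0,0,0],[0,-5.8,7.7,0,0,0,0]]]'

```text
t: 4.7
position: [546.2, 188.6, 85.1]
tcp_rot: [-0.284, -3.129, 0.0]
force: [-1.8, -0.4, 5.1]
width: -0.001
gripper_force: 2.5
```

Emit:
send_rows --moves '[[[0,0,0,-3,0,0,0],[0,-2.8,-3.9,-3.5,0,0,0],[0,-5.5,-7.7,-3.5,0,0,0],[0,-5.5,-7.7,-2,0,0,0],[0,-5.5,-7.7,-1.2,0,0,0],[0,-5.5,-7.7,-0.8,0,0,0],[0,-5.5,-7.7,-0.4,0,0,0],[0,-5.5,-7.7,-0.1,0,0,0],[0,-5.5,-7.7,0,0,0,0],[0,-5.5,-7.7,0,0,0,0]]]'

```text
t: 5.95
position: [586.3, 104.7, 85.1]
tcp_rot: [-0.282, -3.129, -0.002]
force: [-2.1, 0.2, 4.6]
width: 0.003
gripper_force: 2.6
```

Emit:
send_rows --moves '[[[0,0,0,-3,0,0,0],[0,0,0,-8,0,0,0],[0,-3,0,-14,0,0,0],[0,-3,0,-14,0,0,0],[0,-3,0,-14,0,0,0]]]'

```text
t: 6.58
position: [615.9, 98.6, 224.1]
tcp_rot: [0.283, 3.129, 0.001]
force: [-0.2, -0.3, 0.4]
width: -0.001
gripper_force: 0.0
```

```bash
python3 - <<'E'
from cell import env
import cv2,pickle
s=env.read_state();c=env.capture("wrist");print(s["t"],s["position"]);pickle.dump((s,c),open("w3.pkl","wb"))
cv2.imwrite("pics/w3.png",c["img"][:,:,::-1])
E
```

```text
6.575 [615.94500866  98.5541585  224.14520705]
```

View pics/w3.png

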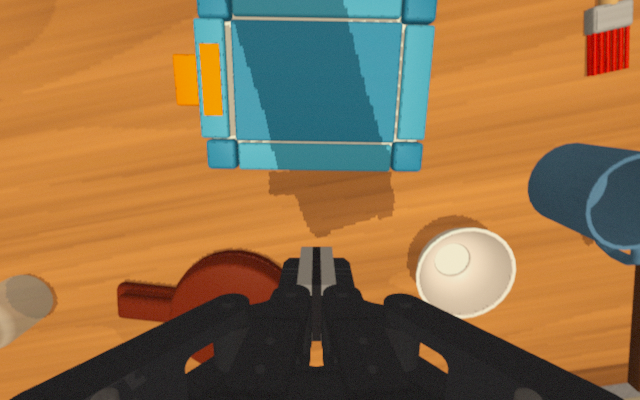

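Left and right look flush, and the tab section (about 212,78) is raised. The back section (about 415,80) is hard to judge at this scale, so I'll zoom in.

```bash
python3 - <<'E'
import pickle,cv2
s,c=pickle.load(open("w3.pkl","rb"))
cv2.imwrite("pics/w3c.png",cv2.resize(c["img"][0:180,180:445],None,fx=3,fy=3,interpolation=2)[:,:,::-1])
E
```

```text
(no output)
```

View pics/w3c.png

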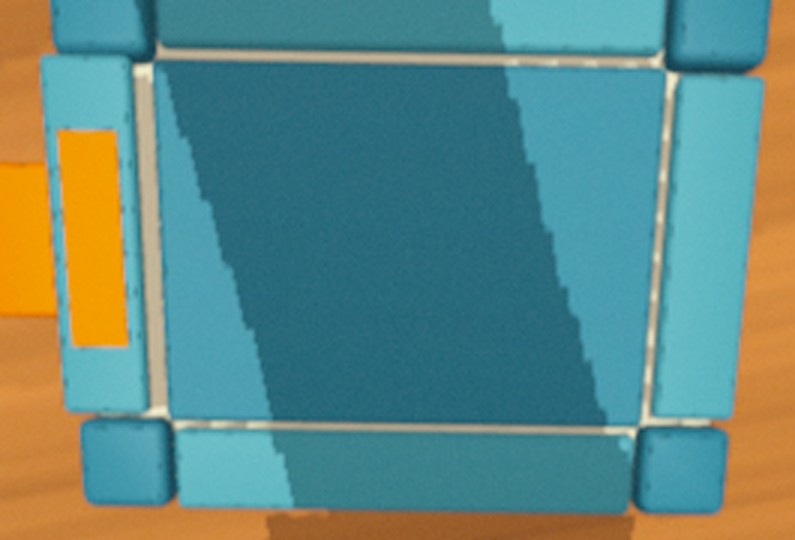

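Three sections are flush with the corners and only the tab side still stands up. Now the tab.

Emit:
send_rows --moves '[[[0,4.4,-3.9,1,0,0,0],[0,8.7,-7.7,4,0,0,0],[0,8.7,-7.7,8,0,0,0],[0,8.7,-7.7,12,0,0,0],[0,8.7,-7.7,12.8,0,0,0],[0,8.7,-7.7,13.2,0,0,0],[0,8.7,-7.7,13.6,0,0,0],[0,8.7,-7.7,13.9,0,0,0],[0,8.7,-7.7,14,0,0,0],[0,8.7,-7.7,14,0,0,0]]]'

```text
t: 7.88
position: [517.2, 38.2, 85.1]
tcp_rot: [0.283, 3.127, 0.001]
force: [-0.7, -0.1, 4.7]
width: -0.001
gripper_force: 2.0
```

Emit:
send_rows --moves '[[[0,0,0,0,0,0,0],[0,0,0,-3,0,0,0],[0,0,0,-8,0,0,0],[0,-8.7,7.7,-14,0,0,0],[0,-8.7,7.7,-14,0,0,0],[0,-8.7,7.7,-14,0,0,0],[0,-8.7,7.7,-14,0,0,0]]]'

```text
t: 8.75
position: [615.6, 97.8, 223.3]
tcp_rot: [-0.283, -3.127, 0.002]
force: [0.1, -0.7, 1.1]
width: 0.002
gripper_force: 0.0
```

```bash
python3 - <<'E'
from cell import env
import cv2
s=env.read_state();c=env.capture("wrist");print(s["t"],s["position"])
cv2.imwrite("pics/w4c.png",cv2.resize(c["img"][0:180,180:445],None,fx=3,fy=3,interpolation=2)[:,:,::-1])
E
```

```text
8.75 [615.64160441  97.80332446 223.29691046]
```

View pics/w4c.png

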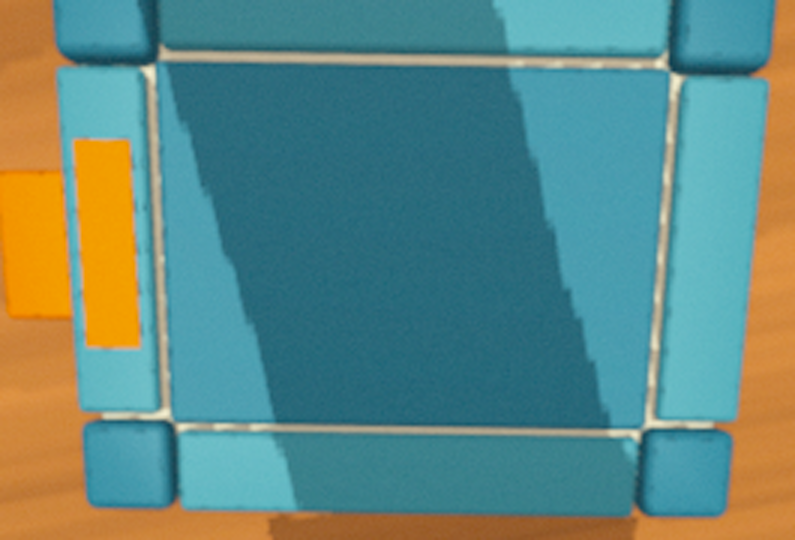

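All four sections are now flush with the corners, the box is in place and the arm is clear.

```bash
python3 -c "
from cell import env
print(env.job_done())"
```

```text
the job is handed in; nothing more can be done
None
```

All four rim sections of the small food box's lid are pressed shut, the orange-tab side last; a close-up showed them flush with the corners, and the job is handed in (no verdict was returned).

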